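# Index the hull turntable and weight the plank

## Task

Turn the hull half on by one hole towards the side where the belaying pin rack stands: pull up the turntable's brass plunger knob, swing it (and the bow beside it) to the next hole on that side, and let the pin snap fully home. Then take the bar-shaped lead weight from the bench and set it down, without dropping it, squarely in the middle of the little wooden pad on top of the hull, lengthwise along the hull, and let go. Leave the other things on the bench where they are.

Things in the scene. Friction and masses are not known exactly. Their poses are not given: they have to be found in the camera images.
- turntable (a joint): Turntable angle about its vertical spindle, rad: 0 at the start (pin in its first hole), positive anticlockwise from above. The fixed index ring has 8 holes, one every 0.785 rad (45 degrees): one hole on is +0.785 or -0.785. The pin locks it with about 0.013 rad of play. With the pin drawn it turns under light friction (about 1 N at the knob) and stays where left.
- plunger (a joint): Lift of the spring plunger, m: 0 = pin fully home in a hole, 0.012 = pin tip level with the ring's top (it rides there between holes), 0.020 = top of travel. The spring pulls down with 6.5 N at 0, 10.5 N at 0.016. The pin is 10 mm thick with a round tip, the holes 13 mm: let go within 3 mm of a hole's centre it snaps in by itself.
- knob (a point): Mid-grip of the upright brass plunger knob: 24 mm across, 21 mm tall, with a 29 mm flange on top. The point is 12 mm above the knob's underside, 76 mm over the bench with the pin home (top 91 mm), and goes round 120 mm from the spindle. Under the knob: a bushing 18 mm across (46 to 60 mm over the bench) on a 32 mm wide arm (top at 46 mm).
- spindle (a point): Point on the turntable's vertical axis at the top of its 200 mm iron disc, 44 mm over the bench. Round the disc lie the fixed index ring (212 to 268 mm across, top at 34 mm) and the grey cast base (280 mm across). Its x axis points to the hole where the pin starts.
- bow (a point): Pointed bow of the walnut hull half, which lies fixed on the disc, flat side down (175 x 55 x 38 mm); the bow points to the knob, 33 mm short of it, and turns with it.
- caul_top (a point): Centre of the flat top of the pale wooden pad (64 x 30 mm, 20 mm thick) fixed on the hull amidships; 90 mm over the bench, 15 mm from the spindle axis on the side away from the knob. Its x axis runs along the hull to the bow, and along the pad's 64 mm length; it turns with the turntable.
- weight: Bar-shaped lead weight, a plain block 56 mm long (its x), 36 mm wide (its y), 28 mm tall, 0.5 to 0.8 kg, lying flat on the bench on one side of the turntable. Origin at the centre of its underside.
- rack: Belaying pin rack fixed to the bench: a walnut rail 170 mm long on two feet, with five upright brass pins, 104 mm tall in all; stands beyond the turntable, to the left (positive y) or to the right (negative y). Origin at the centre of its underside.
- round_weight: Round lead weight, 42 mm across, 30 mm tall; not to be moved. Origin under its centre.
- deadeye_a: Boxwood deadeye, a disc 42 mm across and 18 mm tall with three dark holes; not to be moved. Origin under its centre.
- deadeye_b: The second deadeye, like the first; not to be moved.
- tin: Round open tin of lead keel weights, 92 mm across, 58 mm tall, on the side away from the rack; not to be moved. Origin under its centre.
- bottle: Green glass bottle lying on two chocks along y beyond the turntable, 82 mm tall, 230 mm long; not to be moved.
- mallet: Hand hammer lying on the bench to the right, near the robot; not to be moved.
There are look-alikes about, which are no part of the job. Of the things shaped like the rack, the walnut one is meant.

How it is judged (in metres and radians):
On the way, in this order (a step that is already met when the one before it is completed fails the run):
1. the plunger is drawn clear of its first hole (value of joint plunger above 0.0115 m), for 0.05 s.
2. the pin is fully home in the next hole towards the rack (((world y of rack above 0 m and value of joint turntable between 0.75 and 0.82 rad) or (world y of rack below 0 m and value of joint turntable between -0.82 and -0.75 rad)) and value of joint plunger below 0.002 m), for 0.2 s.
3. the bar weight lies on the pad (horizontal distance between weight and caul_top below 0.01 m and z of weight in the frame of caul_top between -0.004 and 0.003 m and angle between weight's own z axis and vertical below 0.08 rad and angle between the x axis of weight and the x axis of caul_top, either way round below 0.2 rad), for 0.2 s.
At the end, for the whole second after the job is handed in: The turntable is one hole (0.785 rad, within 0.035) from its start towards the rack's side, the plunger is home (lift under 2 mm), and the bar weight, released and at rest, lies flat on the pad, centred within 10 mm and along the hull within 0.2 rad (all of step 2 and all of step 3 and linear speed of weight below 0.02 m/s and contact force between the fingers and weight below 0.1 N); the robot touches nothing.
It fails at once if another thing on the bench is moved by more than 40 mm (distance of any of round_weight, deadeye_a, deadeye_b, tin, bottle, mallet from where it was at the start of the episode above 0.04 m).
It fails at once if the bar weight is dropped (falls unheld faster than 0.5 m/s) (linear speed of weight above 0.5 m/s and contact force between the fingers and weight below 0.2 N).
It also fails if it takes over 54 s, if anything falls off the work surface, if the arm or the gripper's body presses on something with over 40 N, if the wrist force passes 120 N, or if a joint passes its speed limit or range.

## Robot

A 6-joint arm with a two-finger parallel gripper is mounted at the origin on the work surface. World frame = base frame: x ahead of the robot, y to its left, z up, the work surface at z = 0. Lengths are in m, angles in degrees, forces in N, time in s.
With the tool pointing down it reaches from about 0.35 to 0.875 m from the base axis. Payload 4.2 kg.
Tool frame: the origin (TCP) lies on the centre line of the jaws, within the pads' length; the fingertips stand 22 mm ahead of it and the grasp point (between the pads) lies 3 mm ahead of it (r.tcp_to_tips is the distance from the TCP to the fingertips, in m); z points along the fingers, y is the line along which they close (so a half turn about z gives the same grasp; the last joint's range is limited). The gripper opens to 87 mm and grips with 3 to 60 N. Pads are 19 mm wide; open, the fingers measure 117 mm over their backs; the gripper's body (75 mm by 190 mm) begins 51 mm behind the grasp point.
Start: joints at [-54.855, 22.042, 0.453, 0, -68.411, -14.817], TCP at [0.217, -0.586, 0.223] pointing down, gripper open.
Joint ranges: [-179.83, 179.83], [-69.29, 118.12], [-61.27, 80.66], [-181.25, 117.63], [-171.15, -9.14], [-177.46, 177.46]. Speed limits (degrees/s): [159.86, 159.86, 180, 180, 180, 180].

## Interface

Orientations are given as a 3x3 rotation matrix whose columns are the frame's x, y, z axes.
In Python, from station import r gives the robot as it stands.
- The arm moves only by the tool apply_moves, never from a script. Its argument "plan" is a list of rows, each an object with "grip": the opening, from 0 (shut) to 1 (fully open); "offset": the shift along the tool's x, y, z in cm, a list of three; "spin": the turn about the tool's z in rad. A call has 1 to 5 rows; each row is the pose to reach, as a shift and turn from the pose commanded when the call began, along the tool's axes at that moment; what a row does not reach only later rows make up. A row lasts 1/10 s, in which the tool goes at most 50 mm and 8.59 degrees, less where a joint would pass 70% of its speed; a pose out of reach is approached as far as the arm can. A call with a gripper value outside its range is refused whole. The fingers move at their own pace and stop on an object; the grip force is fixed at half the most. Time passes only in rows, so rows that repeat a pose let the fingers close. It gives the time, the measured TCP pose, the force, the opening and the grip force at its end, in the units of the state.
- r.sense(): the state, without advancing time (a new reading comes with each control period).
- r.capture(name): name is "scene" or "side" or "wrist"; returns a dict with "img" (384x512x3 uint8, blue, green, red), "depth" (384x512 float32, m along the optical axis (not along the pixel's ray), 0 where there is no reading), "mtx" (3x3 intrinsics, pixels), "R" (3x3) and "t" (3): a world point X has camera coordinates R X + t. Camera axes: x right, y down, z forward; pixel columns grow to the right and rows downward; lengths in m; the calibration is good to about 2 mm. A picture is of the moment at which its call begins.
- r.finish_job(): hands the job in; it is judged then, once.
The state is a dict: "time_s": time; "joints": joint angles; "joint_velocities": joint speeds; "effort": joint torques, N m; "tcp_pos": TCP position; "ee_rot": TCP orientation; "wrist_force": force on the tool from outside, world axes, zero at the start; "moment": the same for the moment, N m; "gripper_width": opening from 0.0 (shut) to 1.0 (fully open); "gripper_force": force on a finger pad.
Only numpy, scipy, OpenCV 4.12 (cv2) and the standard library are available. Lean on these libraries where they do the work, as an engineer would, in place of code of your own. Each camera call takes 0.05 s, during which the arm holds its last target. There are 200 camera calls.

## Working session

There is one attempt and no reset: what is moved stays moved. The work goes in short steps, Python scripts to look and compute and a tool call to move; the robot and the scene stay as the last step left them, time stands still between calls to the robot, and variables do not carry over. Pictures are saved under pics/ and viewed, at most 10 in all, crops included, and the job is handed in when it is done.

Besides the shell and the picture viewer there is one more tool, called after "Request:" in YAML: its name, and indented under it one key for each argument. apply_moves: Moves the arm, as the interface text tells. Its arguments: {"type":"object","properties":{"plan":{"type":"array"}},"required":["plan"]}

```bash
ls; mkdir -p pics; python3 - <<'E'
from station import r
import cv2,numpy as np,pickle
s=r.sense();print(s['time_s'],s['tcp_pos'],np.round(s['ee_rot'],3),s['gripper_width'],r.tcp_to_tips)
d={}
for n in('scene','side'):
    c=r.capture(n);d[n]=c;print(n,c['mtx'],-c['R'].T@c['t'])
    cv2.imwrite(f'pics/{n}0.png',c['img'])
pickle.dump(d,open('c0.pkl','wb'))
E
```

```text
pics
0.0 [ 0.21692891 -0.58552402  0.22207228] [[-0.938 -0.347 -0.001]
 [-0.347  0.938  0.002]
 [ 0.     0.002 -1.   ]] 0.9998965103513676 0.022
scene [[380.13789331   0.         258.19168761]
 [  0.         380.13789331 193.04003633]
 [  0.           0.           1.        ]] [ 1.29402961 -0.45638036  0.70998403]
side [[421.7867207    0.         257.65881247]
 [  0.         421.7867207  175.57459576]
 [  0.           0.           1.        ]] [0.11819559 0.72805533 0.9463727 ]
```

View pics/scene0.png

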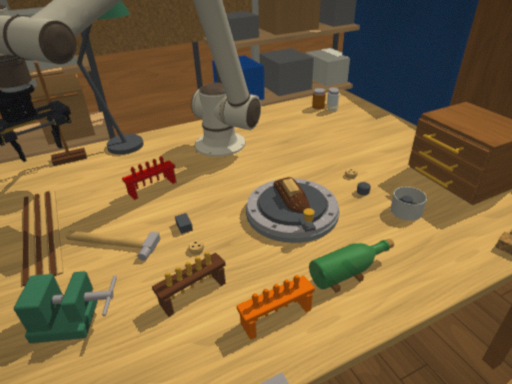

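View pics/side0.png

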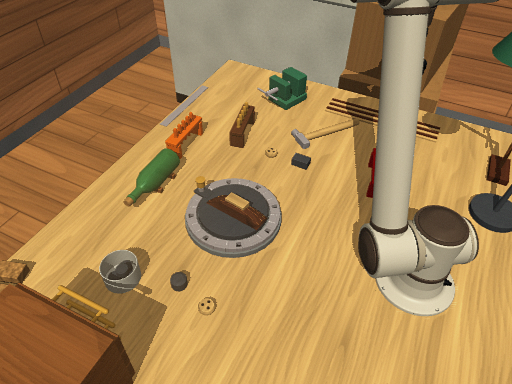

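The scene picture shows the walnut rack at (190,280), the knob at (309,214), the pad at (291,188) and the bar weight at (183,222). The side picture shows the knob at (200,183), the pad at (238,201) and the weight at (301,160). The rack stands on the opposite side from the tin.

```bash
cat > h.py <<'E'
import numpy as np,cv2
def cloud(c):
    v,u=np.mgrid[0:384,0:512];d=c['depth'];K=c['mtx']
    p=np.stack([(u-K[0,2])/K[0,0]*d,(v-K[1,2])/K[1,1]*d,d],-1)
    P=(p-c['t'])@c['R']; P[d==0]=np.nan
    return P
def blob(c,P,uv,rad,zlo,zhi,f=None):
    v,u=np.mgrid[0:384,0:512]
    m=(np.hypot(u-uv[0],v-uv[1])<rad)&(P[...,2]>zlo)&(P[...,2]<zhi)
    if f is not None: m&=f(cv2.cvtColor(c['img'],cv2.COLOR_BGR2HSV))
    return P[m],m
def rect(Q):
    (a,b),(w,h),t=cv2.minAreaRect((Q[:,:2]*1000).astype(np.float32))
    return np.round([a,b,w,h,t],1)
E
python3 - <<'E'
import pickle;from h import *
d=pickle.load(open('c0.pkl','rb'))
px={'scene':dict(rack=(190,280),knob=(309,214),pad=(291,188),weight=(183,222)),'side':dict(rack=(242,125),knob=(200,183),pad=(238,201),weight=(301,160))}
for n,c in d.items():
    P=cloud(c);H=cv2.cvtColor(c['img'],cv2.COLOR_BGR2HSV)
    for k,(rad,a,b) in dict(rack=(30,.03,.12),knob=(9,.082,.10),pad=(16,.083,.096),weight=(14,.021,.035)).items():
        Q,m=blob(c,P,px[n][k],rad,a,b)
        print(n,k,len(Q),rect(Q) if len(Q)>3 else '',np.round(np.median(Q,0),3), H[px[n][k][1],px[n][k][0]])
    # disc/ring: points with z in 0.03..0.048 around
    Q=P[(P[...,2]>.029)&(P[...,2]<.037)&(np.hypot(P[...,0]-.62,P[...,1]+.0)<.3)]
    print(n,'ring',len(Q),cv2.minEnclosingCircle((Q[:,:2]*1000).astype(np.float32)),np.median(Q,0))
E
```

```text
scene rack 1199 [ 681.5 -345.    47.   136.5   12.7] [ 0.688 -0.346  0.069] [ 11 162  93]
scene knob 73 [637.7   5.4  26.4  27.7  57.9] [0.64  0.003 0.09 ] [ 20 194 175]
scene pad 149 [505.   30.1  33.9  67.1  79.9] [0.507 0.026 0.089] [ 19 141 184]
scene weight 174 [ 4.322e+02 -2.851e+02  5.830e+01  3.630e+01  1.000e-01] [ 0.436 -0.286  0.027] [90  9 81]
scene ring 1603 ((619.2841186523438, 0.042174067348241806), 299.2813720703125) [ 0.577232   -0.02274709  0.03305368]
side rack 519 [ 675.7 -336.9   51.1  176.    11.4] [ 0.668 -0.309  0.069] [ 13 173 103]
side knob 65 [634.8   6.7  26.1  30.2  32.5] [0.633 0.008 0.09 ] [ 19 182 129]
side pad 225 [501.5  36.   43.9  63.8  78.9] [0.499 0.033 0.09 ] [ 18 144 195]
side weight 151 [ 428.8 -283.1   56.8   43.1    1.3] [ 0.427 -0.281  0.028] [24 18 71]
side ring 2109 ((651.7294921875, 19.780853271484375), 292.70550537109375) [0.50336122 0.06989396 0.03380002]
```

Request:
apply_moves:
  plan:
    - {"grip": 1, "offset": [-4.0, 2.8, 0], "spin": 0.1}
    - {"grip": 1, "offset": [-8.0, 5.6, 0], "spin": 0.2}
    - {"grip": 1, "offset": [-12.0, 8.4, 0], "spin": 0.3}
    - {"grip": 1, "offset": [-16.0, 11.2, 0], "spin": 0.42}
    - {"grip": 1, "offset": [-20.0, 14.0, 0], "spin": 0.548}

```text
time_s: 0.6
tcp_pos: [0.3561, -0.3842, 0.2228]
ee_rot: [[-0.981, 0.195, -0.0], [0.195, 0.981, 0.0], [0.0, 0.0, -1.0]]
wrist_force: [0.5, -1.3, 0.5]
gripper_width: 1.002
gripper_force: 0.0
```

```bash
cat > go.py <<'E'
import sys,numpy as np
from station import r
# usage: x y z [yaw of tool y, deg]
def go(x,y,z,yaw=None):
    s=r.sense();R=np.array(s['ee_rot']);p=np.array(s['tcp_pos'])
    cur=np.degrees(np.arctan2(R[1,1],R[0,1]))
    print('t',round(s['time_s'],2),'p',p.round(4),'yaw',cur.round(2),'w',round(s['gripper_width'],3),'F',np.round(s['wrist_force'],1),'j',np.round(s['joints'],0))
    o=R.T@(np.array([x,y,z])-p)*100
    print('offset cm',o.round(2),'spin',None if yaw is None else round(-np.radians((yaw-cur+90)%180-90),3))
if __name__=='__main__': go(*map(float,sys.argv[1:]))
E
python3 go.py .636 .006 .2 78.9
```

```text
t 0.6 p [ 0.3561 -0.3842  0.2228] yaw 78.77 w 1.002 F [ 0.5 -1.3  0.5] j [-29.  12. -14.  -0. -64. -72.]
offset cm [-19.86  43.73   2.29] spin -0.002
```

Request:
apply_moves:
  plan:
    - {"grip": 1, "offset": [-2.0, 4.3, 0], "spin": 0}
    - {"grip": 1, "offset": [-4.0, 8.6, 0], "spin": 0}
    - {"grip": 1, "offset": [-6.0, 13.0, 0], "spin": 0}
    - {"grip": 1, "offset": [-8.0, 17.4, 0], "spin": 0}
    - {"grip": 1, "offset": [-10.0, 21.8, 0], "spin": 0}

```text
time_s: 1.1
tcp_pos: [0.4956, -0.1891, 0.223]
ee_rot: [[-0.982, 0.189, -0.0], [0.189, 0.982, 0.0], [0.0, 0.0, -1.0]]
wrist_force: [1.0, -0.5, 0.3]
gripper_width: 1.001
gripper_force: 0.0
```

Request:
apply_moves:
  plan:
    - {"grip": 1, "offset": [-2.0, 4.4, 0], "spin": 0}
    - {"grip": 1, "offset": [-4.0, 8.8, 0], "spin": 0}
    - {"grip": 1, "offset": [-6.0, 13.2, 0], "spin": 0}
    - {"grip": 1, "offset": [-8.0, 17.6, 0], "spin": 0}
    - {"grip": 1, "offset": [-9.9, 21.9, 0], "spin": 0}

```text
time_s: 1.6
tcp_pos: [0.6344, 0.0072, 0.2227]
ee_rot: [[-0.982, 0.189, -0.001], [0.189, 0.982, -0.0], [0.001, -0.0, -1.0]]
wrist_force: [0.6, -0.7, 1.0]
gripper_width: 1.0
gripper_force: 0.0
```

```bash
python3 go.py .636 .006 .073 78.9; python3 - <<'E'
from station import r
from h import *
c=r.capture('wrist');cv2.imwrite('pics/w1.png',c['img'])
P=cloud(c)
for n,p in dict(knob=(.636,.006,.091),pad=(.503,.032,.09)).items():
    q=c['R']@np.array(p)+c['t'];uv=(c['mtx']@q)[:2]/q[2];print(n,uv)
    Q,m=blob(c,P,uv,60,.084,.096);print(len(Q),rect(Q) if len(Q)>3 else '',np.median(Q,0) if len(Q) else '')
E
```

```text
t 1.6 p [0.6344 0.0072 0.2227] yaw 79.1 w 1.0 F [ 0.6 -0.7  1. ] j [  15.   23.    2.   -0.  -69. -116.]
offset cm [-0.19 -0.08 14.97] spin 0.003
knob [255.26256146 189.34956743]
761 [635.6   4.7  27.7  28.2  41.8] [0.6353492  0.00480357 0.09097706]
pad [255.76319697  21.77210824]
2567 [511.9  32.2  41.5  48.4  80. ] [0.5098127  0.02667341 0.09060481]
```

View pics/w1.png

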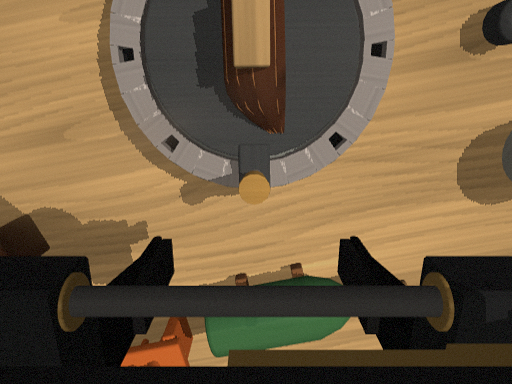

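The wrist picture shows the knob at (255,188). The ring's dark holes are at (171,142), which is the rack side, and at (336,140), (126,54) and (379,49). I'll use them to fix the spindle and the target.

```bash
python3 - <<'E'
from station import r
from h import *
from scipy.optimize import least_squares
c=r.capture('wrist')
def ray(u,v,z):
    d=c['R'].T@np.linalg.solve(c['mtx'],[u,v,1]);o=-c['R'].T@c['t'];return (o+d*(z-o[2])/d[2])[:2]
g=cv2.cvtColor(c['img'],cv2.COLOR_BGR2GRAY);H=[]
for u,v in[(126,54),(171,142),(336,140),(379,49)]:
    s=g[v-12:v+13,u-12:u+13];y,x=np.nonzero(s<45);p=ray(u-12+x.mean(),v-12+y.mean(),.034);H.append(p);print(len(x),p.round(4))
K=np.array([.6356,.0048]);Q=np.array(H+[K])
f=least_squares(lambda s:np.hypot(*(Q-s).T)-.12,[.518,.029]);s=f.x;print('spindle',s.round(4),f.fun.round(4),np.degrees(np.arctan2(*(Q-s).T[::-1])).round(1))
E
```

```text
161 [ 0.4987 -0.0875]
37 [ 0.5886 -0.07  ]
118 [0.6151 0.0937]
124 [0.5382 0.1422]
spindle [0.517  0.0269] [-0.0041  0.0005 -0.0014 -0.0028  0.0007] [-99.1 -53.6  34.2  79.6 -10.6]
```

Request:
apply_moves:
  plan:
    - {"grip": 0.8, "offset": [-0.1, -0.2, 3.0], "spin": 0}
    - {"grip": 0.7, "offset": [-0.1, -0.2, 6.5], "spin": 0}
    - {"grip": 0.65, "offset": [-0.1, -0.2, 10.0], "spin": 0}
    - {"grip": 0.6, "offset": [-0.1, -0.2, 13.0], "spin": 0}
    - {"grip": 0.6, "offset": [-0.1, -0.2, 14.7], "spin": 0}

```text
time_s: 2.2
tcp_pos: [0.6321, 0.0024, 0.0727]
ee_rot: [[-0.982, 0.19, -0.006], [0.19, 0.982, -0.001], [0.005, -0.002, -1.0]]
wrist_force: [0.1, -0.2, -0.1]
gripper_width: 0.648
gripper_force: 0.0
```

Request:
apply_moves:
  plan:
    - {"grip": 0.6, "offset": [0, 0, -0.5], "spin": 0}
    - {"grip": 0.6, "offset": [0, 0, -0.5], "spin": 0}
    - {"grip": 0.6, "offset": [0, 0, -0.5], "spin": 0}

```text
time_s: 2.5
tcp_pos: [0.6355, 0.0032, 0.0831]
ee_rot: [[-0.982, 0.189, 0.003], [0.189, 0.982, 0.001], [-0.003, 0.001, -1.0]]
wrist_force: [-0.1, 0.2, 0.2]
gripper_width: 0.604
gripper_force: 0.0
```

Request:
apply_moves:
  plan:
    - {"grip": 0.3, "offset": [0, 0.1, 0.1], "spin": 0}
    - {"grip": 0.15, "offset": [0, 0.1, 0.1], "spin": 0}
    - {"grip": 0.0, "offset": [0, 0.1, 0.1], "spin": 0}
    - {"grip": 0.0, "offset": [0, 0.1, 0.1], "spin": 0}
    - {"grip": 0.0, "offset": [0, 0.1, 0.1], "spin": 0}

```text
time_s: 3.0
tcp_pos: [0.6348, 0.0042, 0.0805]
ee_rot: [[-0.982, 0.189, 0.001], [0.189, 0.982, 0.0], [-0.001, 0.0, -1.0]]
wrist_force: [0.5, 1.4, 0.5]
gripper_width: 0.304
gripper_force: 30.0
```

Request:
apply_moves:
  plan:
    - {"grip": 0.0, "offset": [0, 0, 0], "spin": 0}
    - {"grip": 0.0, "offset": [0, 0, 0], "spin": 0}

```text
time_s: 3.2
tcp_pos: [0.6348, 0.0042, 0.0805]
ee_rot: [[-0.982, 0.189, 0.001], [0.189, 0.982, 0.0], [-0.001, 0.0, -1.0]]
wrist_force: [0.0, 0.7, 2.5]
gripper_width: 0.298
gripper_force: 30.0
```

Request:
apply_moves:
  plan:
    - {"grip": 0.0, "offset": [0, 0, -0.4], "spin": 0}
    - {"grip": 0.0, "offset": [0, 0, -0.8], "spin": 0}
    - {"grip": 0.0, "offset": [0, 0, -1.2], "spin": 0}
    - {"grip": 0.0, "offset": [0, 0, -1.6], "spin": 0}
    - {"grip": 0.0, "offset": [0, 0, -1.6], "spin": 0}

```text
time_s: 3.7
tcp_pos: [0.6345, 0.0042, 0.0956]
ee_rot: [[-0.982, 0.19, -0.0], [0.19, 0.982, 0.0], [0.0, 0.0, -1.0]]
wrist_force: [4.4, -0.8, -11.1]
gripper_width: 0.305
gripper_force: 30.0
```

```bash
cat > k.py <<'E'
from station import r
from h import *
s=r.sense();p=s['tcp_pos'];c=r.capture('side');P=cloud(c);np.set_printoptions(suppress=True)
print(p,s['wrist_force'],s['gripper_width'])
c2=r.capture('scene')
a=[cv2.resize(x['img'][v:v+100,u:u+130],None,fx=3,fy=3,interpolation=2) for x,u,v in((c,150,140),(c2,240,140))]
cv2.imwrite('pics/k1.png',np.hstack(a))
E
python3 k.py
```

```text
[0.63454655 0.00420511 0.09561773] [  4.41276795  -0.81244587 -11.09943083] 0.305203217146531
```

View pics/k1.png

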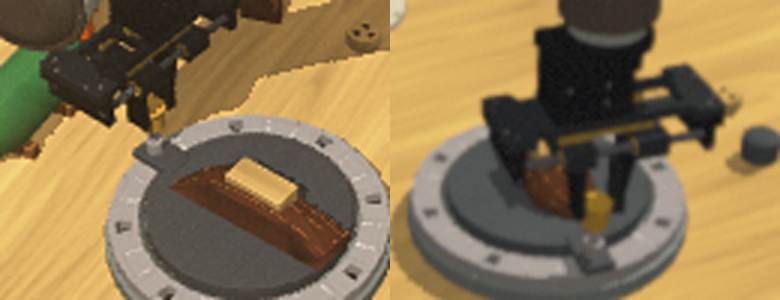

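The pin is drawn: I lifted the knob about 15 mm and it pulls with 11 N. Next I swing it along the arc.

Request:
apply_moves:
  plan:
    - {"grip": 0.0, "offset": [0.06, -1.2, 0], "spin": 0.1}
    - {"grip": 0.0, "offset": [0.24, -2.38, 0], "spin": 0.2}
    - {"grip": 0.0, "offset": [0.54, -3.55, 0], "spin": 0.3}
    - {"grip": 0.0, "offset": [0.95, -4.67, 0], "spin": 0.4}
    - {"grip": 0.0, "offset": [1.47, -5.75, 0], "spin": 0.5}

```text
time_s: 4.3
tcp_pos: [0.6089, -0.0503, 0.0954]
ee_rot: [[-0.768, 0.641, -0.001], [0.641, 0.768, -0.0], [0.0, -0.001, -1.0]]
wrist_force: [5.0, -2.0, -10.9]
gripper_width: 0.296
gripper_force: 30.0
```

Request:
apply_moves:
  plan:
    - {"grip": 0.0, "offset": [0.06, -1.2, 0], "spin": 0.1}
    - {"grip": 0.0, "offset": [0.24, -2.38, 0], "spin": 0.2}
    - {"grip": 0.0, "offset": [0.48, -3.37, 0], "spin": 0.285}
    - {"grip": 0.0, "offset": [0.48, -3.37, 0], "spin": 0.285}
    - {"grip": 0.0, "offset": [0.48, -3.37, 0], "spin": 0.285}

```text
time_s: 4.8
tcp_pos: [0.5828, -0.0736, 0.0955]
ee_rot: [[-0.56, 0.829, -0.003], [0.829, 0.56, -0.001], [0.001, -0.003, -1.0]]
wrist_force: [2.5, -3.5, -11.8]
gripper_width: 0.302
gripper_force: 30.0
```

```bash
python3 go.py .584 -.0725 .08 34.1; cat > ang.py <<'E'
from station import r
from h import *
# turntable angle from the pad's top and long edge
for n in('side','scene'):
    c=r.capture(n);P=cloud(c)
    q=c['R']@np.array([.51,.04,.09])+c['t'];uv=(c['mtx']@q)[:2]/q[2]
    Q,m=blob(c,P,uv,28,.086,.094,lambda h:(h[...,2]>140)&(h[...,0]<30)&(h[...,1]<175));print(n,len(Q),rect(Q),Q.mean(0).round(4))
E
python3 ang.py
```

```text
t 4.8 p [ 0.5828 -0.0736  0.0955] yaw 34.04 w 0.302 F [  2.5  -3.5 -11.8] j [   9.   25.  -14.    0.  -50. -155.]
offset cm [0.02 0.17 1.55] spin -0.001
side 185 [507.6  40.2  28.8  63.9  34. ] [0.5066 0.0417 0.0902]
scene 2 [524.2  17.5   5.4   0.  149.3] [0.5242 0.0175 0.0885]
```

Request:
apply_moves:
  plan:
    - {"grip": 0.0, "offset": [0, 0.12, 0.0], "spin": 0}
    - {"grip": 0.0, "offset": [0, 0.12, 0.4], "spin": 0}
    - {"grip": 0.0, "offset": [0, 0.12, 0.8], "spin": 0}
    - {"grip": 0.0, "offset": [0, 0.12, 1.2], "spin": 0}
    - {"grip": 0.0, "offset": [0, 0.12, 1.2], "spin": 0}

```text
time_s: 5.4
tcp_pos: [0.5846, -0.0724, 0.0836]
ee_rot: [[-0.561, 0.828, -0.001], [0.828, 0.561, -0.001], [0.0, -0.002, -1.0]]
wrist_force: [3.1, -4.5, -8.8]
gripper_width: 0.305
gripper_force: 30.0
```

Request:
apply_moves:
  plan:
    - {"grip": 0.0, "offset": [0, 0, 0.3], "spin": 0}
    - {"grip": 0.2, "offset": [0, 0, 0.3], "spin": 0}
    - {"grip": 0.5, "offset": [0, 0, 0.3], "spin": 0}
    - {"grip": 0.7, "offset": [0, 0, 0.3], "spin": 0}
    - {"grip": 0.7, "offset": [0, 0, 0.3], "spin": 0}

```text
time_s: 5.9
tcp_pos: [0.5856, -0.0713, 0.0824]
ee_rot: [[-0.561, 0.828, 0.002], [0.828, 0.561, 0.0], [-0.001, 0.002, -1.0]]
wrist_force: [0.7, 0.1, 0.4]
gripper_width: 0.485
gripper_force: 0.0
```

Request:
apply_moves:
  plan:
    - {"grip": 0.7, "offset": [0, 0, -3.0], "spin": 0}
    - {"grip": 0.8, "offset": [0, 0, -7.0], "spin": 0}
    - {"grip": 1, "offset": [0, 0, -11.0], "spin": 0}
    - {"grip": 1, "offset": [0, 0, -14.5], "spin": 0}
    - {"grip": 1, "offset": [0, 0, -14.5], "spin": 0}

```text
time_s: 6.4
tcp_pos: [0.5882, -0.0716, 0.2335]
ee_rot: [[-0.562, 0.827, 0.014], [0.827, 0.562, 0.0], [-0.007, 0.011, -1.0]]
wrist_force: [-0.1, -0.1, -0.1]
gripper_width: 0.942
gripper_force: 0.0
```

```bash
python3 ang.py; python3 - <<'E'
from station import r
from h import *
c=r.capture('wrist');cv2.imwrite('pics/w2.png',c['img']);P=cloud(c)
for n,p in dict(knob=(.584,-.072,.091),pad=(.508,.040,.09)).items():
    q=c['R']@np.array(p)+c['t'];uv=(c['mtx']@q)[:2]/q[2]
    Q,m=blob(c,P,uv,25,.082,.12);print(n,uv,len(Q),rect(Q) if len(Q)>3 else '',np.median(Q,0).round(4))
E
python3 go.py .431 -.284 .2 90
```

```text
side 186 [506.7  40.2  29.   64.3  34.7] [0.5061 0.0416 0.09  ]
scene 124 [510.1  39.7  29.   67.7  35.8] [0.5112 0.0385 0.0891]
knob [253.4252065 185.2158721] 747 [585.7 -73.6  27.4  27.9  34.7] [ 0.5853 -0.0731  0.0909]
pad [253.06131936  19.76755306] 1707 [511.1  39.8  35.6  31.9  34.9] [0.5094 0.0398 0.0906]
t 6.55 p [ 0.5845 -0.0714  0.2262] yaw 34.11 w 0.987 F [-0.6  0.7 -0.3] j [   9.   18.   -5.   -0.  -67. -155.]
offset cm [ -8.99 -24.63   2.61] spin -0.975
```

View pics/w2.png

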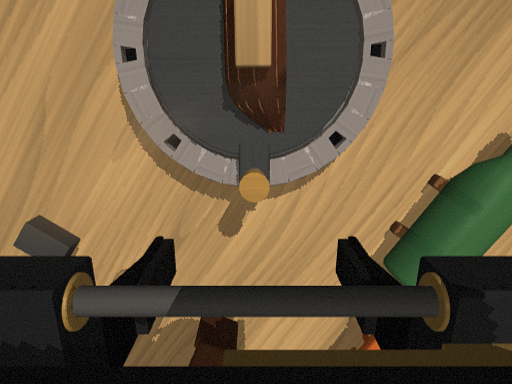

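The picture shows the knob at (253,185), symmetric between the holes at (173,141) and (338,139). Its top is at 90.9 mm, so the pin is home. The weight is at (47,237). I'm going over to it.

Request:
apply_moves:
  plan:
    - {"grip": 1, "offset": [-1.4, -3.8, 0], "spin": -0.14}
    - {"grip": 1, "offset": [-2.8, -7.6, 0], "spin": -0.28}
    - {"grip": 1, "offset": [-4.2, -11.4, 0], "spin": -0.42}
    - {"grip": 1, "offset": [-5.6, -15.2, 0], "spin": -0.56}
    - {"grip": 1, "offset": [-7.0, -19.0, 0], "spin": -0.7}

```text
time_s: 7.05
tcp_pos: [0.465, -0.237, 0.2246]
ee_rot: [[-0.964, 0.266, -0.003], [0.266, 0.964, 0.001], [0.003, -0.0, -1.0]]
wrist_force: [0.5, -0.5, 1.1]
gripper_width: 1.0
gripper_force: 0.0
```

```bash
python3 go.py .431 -.284 .2 90
```

```text
t 7.05 p [ 0.465  -0.237   0.2246] yaw 74.57 w 1.0 F [ 0.5 -0.5  1.1] j [ -9.  12. -14.  -0. -65. -96.]
offset cm [ 2.02 -5.43  2.47] spin -0.269
```

Request:
apply_moves:
  plan:
    - {"grip": 1, "offset": [1.0, -2.7, 0], "spin": -0.13}
    - {"grip": 1, "offset": [2.0, -5.4, 0], "spin": -0.269}
    - {"grip": 1, "offset": [2.0, -5.4, 0], "spin": -0.269}
    - {"grip": 1, "offset": [2.0, -5.4, 0], "spin": -0.269}

```text
time_s: 7.45
tcp_pos: [0.4322, -0.2828, 0.225]
ee_rot: [[-1.0, 0.009, -0.002], [0.009, 1.0, 0.001], [0.002, 0.001, -1.0]]
wrist_force: [-0.2, 0.8, 0.6]
gripper_width: 0.995
gripper_force: 0.0
```

```bash
python3 - <<'E'
from station import r
from h import *
c=r.capture('wrist');cv2.imwrite('pics/w3.png',c['img']);P=cloud(c)
q=c['R']@np.array([.431,-.284,.028])+c['t'];uv=(c['mtx']@q)[:2]/q[2]
Q,m=blob(c,P,uv,60,.022,.033);print(uv,len(Q),rect(Q),np.median(Q,0).round(4))
E
python3 go.py .431 -.284 .025 90
```

```text
[254.80457174 170.48395031] 1706 [ 430.1 -285.3   36.1   55.3   88.9] [ 0.429  -0.2856  0.0286]
t 7.5 p [ 0.4328 -0.2825  0.2252] yaw 89.53 w 1.003 F [ 0.6  0.8 -0.5] j [-15.  11. -14.  -0. -64. -75.]
offset cm [ 0.14 -0.17 20.02] spin -0.008
```

View pics/w3.png

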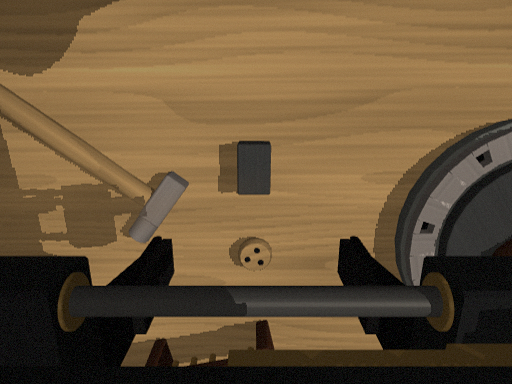

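The picture shows the weight at (254,167). The mallet head at (187,180) is nearest and the deadeye is at (255,253). Both are clear of the fingers.

Request:
apply_moves:
  plan:
    - {"grip": 0.85, "offset": [0.25, -0.28, 4.5], "spin": 0.01}
    - {"grip": 0.75, "offset": [0.25, -0.28, 9.0], "spin": 0.01}
    - {"grip": 0.75, "offset": [0.25, -0.28, 13.5], "spin": 0.01}
    - {"grip": 0.75, "offset": [0.25, -0.28, 16.5], "spin": 0.01}
    - {"grip": 0.75, "offset": [0.25, -0.28, 18.0], "spin": 0.01}

```text
time_s: 8.0
tcp_pos: [0.4291, -0.2839, 0.0427]
ee_rot: [[-1.0, 0.016, -0.006], [0.016, 1.0, 0.002], [0.006, 0.002, -1.0]]
wrist_force: [0.3, 0.3, 1.0]
gripper_width: 0.76
gripper_force: 0.0
```

Request:
apply_moves:
  plan:
    - {"grip": 0.75, "offset": [0, 0, 0.6], "spin": 0}
    - {"grip": 0.75, "offset": [0, 0, 1.2], "spin": 0}
    - {"grip": 0.75, "offset": [0, 0, 1.7], "spin": 0}
    - {"grip": 0.75, "offset": [0, 0, 1.8], "spin": 0}
    - {"grip": 0.75, "offset": [0, 0, 1.8], "spin": 0}

```text
time_s: 8.5
tcp_pos: [0.4309, -0.2857, 0.0287]
ee_rot: [[-1.0, 0.017, 0.001], [0.017, 1.0, -0.0], [-0.001, -0.0, -1.0]]
wrist_force: [-0.1, 0.9, 0.3]
gripper_width: 0.75
gripper_force: 0.0
```

Request:
apply_moves:
  plan:
    - {"grip": 0.6, "offset": [0.05, 0, 0.2], "spin": 0}
    - {"grip": 0.5, "offset": [0.05, 0, 0.2], "spin": 0}
    - {"grip": 0.35, "offset": [0.05, 0, 0.2], "spin": 0}
    - {"grip": 0.3, "offset": [0.05, 0, 0.2], "spin": 0}
    - {"grip": 0.3, "offset": [0.05, 0, 0.2], "spin": 0}

```text
time_s: 9.0
tcp_pos: [0.43, -0.2855, 0.0263]
ee_rot: [[-1.0, 0.017, 0.0], [0.017, 1.0, 0.0], [-0.0, 0.0, -1.0]]
wrist_force: [-0.6, 0.5, 1.3]
gripper_width: 0.404
gripper_force: 30.0
```

Request:
apply_moves:
  plan:
    - {"grip": 0.3, "offset": [0, 0, 0], "spin": 0}
    - {"grip": 0.3, "offset": [0, 0, -1.0], "spin": 0}
    - {"grip": 0.3, "offset": [0, 0, -3.0], "spin": 0}
    - {"grip": 0.3, "offset": [0, 0, -5.0], "spin": 0}
    - {"grip": 0.3, "offset": [0, 0, -7.0], "spin": 0}

```text
time_s: 9.5
tcp_pos: [0.4287, -0.2851, 0.0962]
ee_rot: [[-1.0, 0.017, -0.003], [0.017, 1.0, 0.001], [0.003, 0.001, -1.0]]
wrist_force: [1.4, -0.3, -6.4]
gripper_width: 0.399
gripper_force: 30.0
```

```bash
python3 go.py .5085 .04 .2 34.1
```

```text
t 9.5 p [ 0.4287 -0.2851  0.0962] yaw 89.01 w 0.399 F [ 1.4 -0.3 -6.4] j [-16.  19. -25.  -0. -46. -75.]
offset cm [ -7.38  32.66 -10.36] spin 0.958
```

Request:
apply_moves:
  plan:
    - {"grip": 0.3, "offset": [0, 0, -3.0], "spin": 0}
    - {"grip": 0.3, "offset": [-0.6, 2.6, -6.0], "spin": 0.1}
    - {"grip": 0.3, "offset": [-1.4, 6.2, -8.5], "spin": 0.22}
    - {"grip": 0.3, "offset": [-2.2, 10.0, -10.4], "spin": 0.34}
    - {"grip": 0.3, "offset": [-3.0, 14.0, -10.4], "spin": 0.46}

```text
time_s: 10.0
tcp_pos: [0.4633, -0.1451, 0.2028]
ee_rot: [[-0.886, 0.464, 0.005], [0.464, 0.886, -0.0], [-0.005, 0.002, -1.0]]
wrist_force: [1.3, -0.2, -5.5]
gripper_width: 0.402
gripper_force: 30.0
```

```bash
python3 go.py .5085 .04 .2 34.1
```

```text
t 10.0 p [ 0.4633 -0.1451  0.2028] yaw 62.35 w 0.402 F [ 1.3 -0.2 -5.5] j [   2.    9.  -21.    0.  -60. -119.]
offset cm [ 4.58 18.5   0.3 ] spin 0.493
```

Request:
apply_moves:
  plan:
    - {"grip": 0.3, "offset": [1.0, 4.0, 0], "spin": 0.1}
    - {"grip": 0.3, "offset": [2.0, 8.0, 0], "spin": 0.2}
    - {"grip": 0.3, "offset": [3.0, 12.0, 0], "spin": 0.3}
    - {"grip": 0.3, "offset": [3.9, 15.8, 0], "spin": 0.4}
    - {"grip": 0.3, "offset": [4.55, 18.5, 0], "spin": 0.493}

```text
time_s: 10.5
tcp_pos: [0.5058, 0.0412, 0.1993]
ee_rot: [[-0.563, 0.826, -0.002], [0.826, 0.563, 0.0], [0.001, -0.002, -1.0]]
wrist_force: [-0.3, -0.2, -5.1]
gripper_width: 0.399
gripper_force: 30.0
```

Request:
apply_moves:
  plan:
    - {"grip": 0.3, "offset": [0, 0, 0], "spin": 0}
    - {"grip": 0.3, "offset": [0, 0, 2.0], "spin": 0}
    - {"grip": 0.3, "offset": [0, 0, 4.0], "spin": 0}
    - {"grip": 0.3, "offset": [0, 0, 5.5], "spin": 0}
    - {"grip": 0.3, "offset": [0, 0, 5.5], "spin": 0}

```text
time_s: 11.0
tcp_pos: [0.5036, 0.0378, 0.1422]
ee_rot: [[-0.565, 0.825, -0.008], [0.825, 0.565, -0.002], [0.003, -0.008, -1.0]]
wrist_force: [-1.3, -0.2, -6.2]
gripper_width: 0.402
gripper_force: 30.0
```

```bash
python3 go.py .5085 .04 .1165 34.1; python3 - <<'E'
from station import r
from h import *
a=[]
for n in('scene','side'):
    c=r.capture(n);q=c['R']@np.array([.5085,.04,.1])+c['t'];u,v=((c['mtx']@q)[:2]/q[2]).astype(int);print(n,u,v)
    a.append(cv2.resize(c['img'][v-40:v+60,u-60:u+60],None,fx=3.2,fy=3.2,interpolation=2))
cv2.imwrite('pics/p1.png',np.hstack(a))
E
```

```text
t 11.0 p [0.5036 0.0378 0.1422] yaw 34.39 w 0.402 F [-1.3 -0.2 -6.2] j [  23.   15.  -22.   -0.  -53. -168.]
offset cm [-0.1   0.55  2.57] spin 0.005
scene 295 181
side 232 198
```

View pics/p1.png

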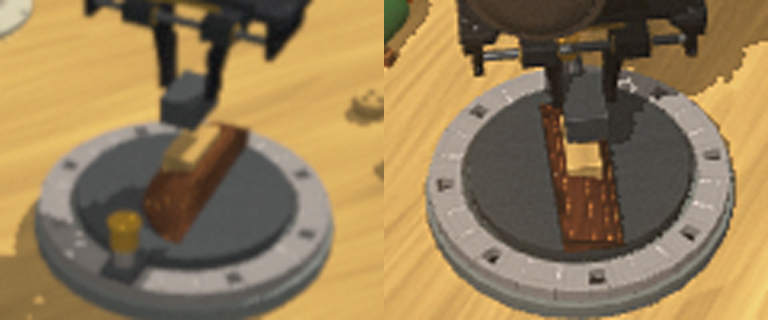

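The weight hangs over the pad in both views, in line with the hull (scene crop (190,98), side crop (585,105)). I'll let it settle, then correct and lower it.

Request:
apply_moves:
  plan:
    - {"grip": 0.3, "offset": [0, 0.2, 0], "spin": 0}
    - {"grip": 0.3, "offset": [0, 0.2, 0], "spin": 0}
    - {"grip": 0.3, "offset": [0, 0.2, 0], "spin": 0}
    - {"grip": 0.3, "offset": [0, 0.2, 0], "spin": 0}

```text
time_s: 11.5
tcp_pos: [0.5085, 0.0403, 0.1455]
ee_rot: [[-0.566, 0.825, 0.001], [0.825, 0.566, 0.0], [-0.0, 0.001, -1.0]]
wrist_force: [0.4, -0.1, -5.0]
gripper_width: 0.401
gripper_force: 30.0
```

```bash
python3 go.py .5085 .04 .1165 34.1; python3 - <<'E'
from station import r
from h import *
for n in('side','scene'):
    c=r.capture(n);P=cloud(c);q=c['R']@np.array([.507,.04,.144])+c['t'];uv=(c['mtx']@q)[:2]/q[2]
    Q,m=blob(c,P,uv,25,.10,.20);print(n,uv,len(Q))
    T=Q[(Q[:,2]>.136)&(Q[:,2]<.149)];print(rect(T),np.median(T,0))
E
```

```text
t 11.5 p [0.5085 0.0403 0.1455] yaw 34.44 w 0.401 F [ 0.4 -0.1 -5. ] j [  23.   15.  -22.   -0.  -53. -168.]
offset cm [-0.02 -0.02  2.9 ] spin 0.006
side [232.5706145 187.5521112] 421
[506.3  41.8  50.2  57.9  29.1] [0.50374034 0.04684002 0.14651984]
scene [295.22295835 168.26605728] 452
[513.8  38.3  49.2  58.4  19.2] [0.51686183 0.03319724 0.14578846]
```

Request:
apply_moves:
  plan:
    - {"grip": 0.3, "offset": [0, 0, 0.8], "spin": 0.006}
    - {"grip": 0.3, "offset": [0, 0, 1.5], "spin": 0.006}
    - {"grip": 0.3, "offset": [0, 0, 2.1], "spin": 0.006}
    - {"grip": 0.3, "offset": [0, 0, 2.5], "spin": 0.006}
    - {"grip": 0.3, "offset": [0, 0, 2.5], "spin": 0.006}

```text
time_s: 12.1
tcp_pos: [0.5079, 0.0401, 0.1192]
ee_rot: [[-0.561, 0.828, -0.002], [0.828, 0.561, -0.001], [0.001, -0.002, -1.0]]
wrist_force: [0.3, 0.2, -6.7]
gripper_width: 0.395
gripper_force: 30.0
```

Request:
apply_moves:
  plan:
    - {"grip": 0.3, "offset": [0, 0, 0.2], "spin": 0}
    - {"grip": 0.3, "offset": [0, 0, 0.3], "spin": 0}
    - {"grip": 0.3, "offset": [0, 0, 0.3], "spin": 0}
    - {"grip": 0.3, "offset": [0, 0, 0.3], "spin": 0}

```text
time_s: 12.5
tcp_pos: [0.5085, 0.0403, 0.1173]
ee_rot: [[-0.561, 0.828, 0.0], [0.828, 0.561, 0.0], [-0.0, 0.0, -1.0]]
wrist_force: [-0.3, -0.5, -5.6]
gripper_width: 0.399
gripper_force: 30.0
```

Request:
apply_moves:
  plan:
    - {"grip": 0.3, "offset": [0, 0, 0.05], "spin": 0}
    - {"grip": 0.3, "offset": [0, 0, 0.1], "spin": 0}
    - {"grip": 0.3, "offset": [0, 0, 0.15], "spin": 0}
    - {"grip": 0.3, "offset": [0, 0, 0.15], "spin": 0}

```text
time_s: 12.9
tcp_pos: [0.5085, 0.0403, 0.1163]
ee_rot: [[-0.561, 0.828, 0.0], [0.828, 0.561, -0.0], [-0.0, 0.0, -1.0]]
wrist_force: [-2.8, 0.2, -1.3]
gripper_width: 0.399
gripper_force: 30.0
```

Contact: the weight now rests on the pad. I'll open slowly and rise.

Request:
apply_moves:
  plan:
    - {"grip": 0.42, "offset": [0, 0, 0], "spin": 0}
    - {"grip": 0.5, "offset": [0, 0, 0], "spin": 0}
    - {"grip": 0.6, "offset": [0, 0, 0], "spin": 0}
    - {"grip": 0.7, "offset": [0, 0, 0], "spin": 0}
    - {"grip": 0.7, "offset": [0, 0, 0], "spin": 0}

```text
time_s: 13.4
tcp_pos: [0.5088, 0.0404, 0.1159]
ee_rot: [[-0.561, 0.828, 0.001], [0.828, 0.561, 0.0], [-0.0, 0.001, -1.0]]
wrist_force: [0.1, -0.8, -0.6]
gripper_width: 0.662
gripper_force: 0.0
```

Request:
apply_moves:
  plan:
    - {"grip": 0.7, "offset": [0, 0, -1.0], "spin": 0}
    - {"grip": 0.7, "offset": [0, 0, -4.0], "spin": 0}
    - {"grip": 0.7, "offset": [0, 0, -8.0], "spin": 0}
    - {"grip": 0.7, "offset": [0, 0, -11.0], "spin": 0}
    - {"grip": 0.7, "offset": [0, 0, -11.0], "spin": 0}

```text
time_s: 13.9
tcp_pos: [0.5114, 0.0409, 0.2315]
ee_rot: [[-0.561, 0.828, 0.011], [0.828, 0.561, 0.003], [-0.004, 0.011, -1.0]]
wrist_force: [0.4, 0.5, 0.6]
gripper_width: 0.7
gripper_force: 0.0
```

Request:
apply_moves:
  plan:
    - {"grip": 0.7, "offset": [2, 0, 0], "spin": 0}
    - {"grip": 0.7, "offset": [4.0, 0, 0], "spin": 0}
    - {"grip": 0.7, "offset": [4, 0, 0], "spin": 0}
    - {"grip": 0.7, "offset": [4.0, 0, 0], "spin": 0}

```text
time_s: 14.3
tcp_pos: [0.4859, 0.0735, 0.2258]
ee_rot: [[-0.561, 0.828, 0.0], [0.828, 0.561, -0.0], [-0.0, 0.0, -1.0]]
wrist_force: [-0.5, -0.5, 0.5]
gripper_width: 0.7
gripper_force: 0.0
```

```bash
python3 - <<'E'
from station import r
from h import *
s=r.sense();print(s['time_s'],s['tcp_pos'],s['wrist_force'])
a=[]
for n in('scene','side','wrist'):
    c=r.capture(n);P=cloud(c)
    for k,p,z0,z1,rad in(('weight',[.5085,.04,.118],.111,.125,60 if n=='wrist' else 22),('knob',[.585,-.073,.091],.083,.1,20 if n=='wrist' else 9)):
        q=c['R']@np.array(p)+c['t'];uv=(c['mtx']@q)[:2]/q[2]
        Q,m=blob(c,P,uv,rad,z0,z1);print(n,k,len(Q),rect(Q) if len(Q)>3 else '',np.median(Q,0).round(4))
        if k=='weight' and n!='wrist': u,v=uv.astype(int);a.append(cv2.resize(c['img'][v-40:v+60,u-60:u+60],None,fx=3.2,fy=3.2,interpolation=2))
cv2.imwrite('pics/p2.png',np.hstack(a))
E
```

```text
14.3 [0.48592236 0.0734643  0.22580644] [-0.48769779 -0.54984122  0.51291307]
scene weight 157 [510.4  40.7  36.   60.4  35. ] [0.5136 0.0375 0.1168]
scene knob 68 [586.7 -74.1  30.7  26.2  20.5] [ 0.5899 -0.0748  0.0894]
side weight 221 [507.5  40.9  35.7  59.6  33.5] [0.5054 0.0446 0.1177]
side knob 55 [584.3 -71.7  27.7  25.   84.4] [ 0.5829 -0.0707  0.0894]
wrist weight 2568 [509.   39.7  36.1  56.8  33.8] [0.5076 0.0418 0.1185]
wrist knob 343 [582.5 -68.2  27.5  16.4  35. ] [ 0.5816 -0.0679  0.0906]
```

View pics/p2.png

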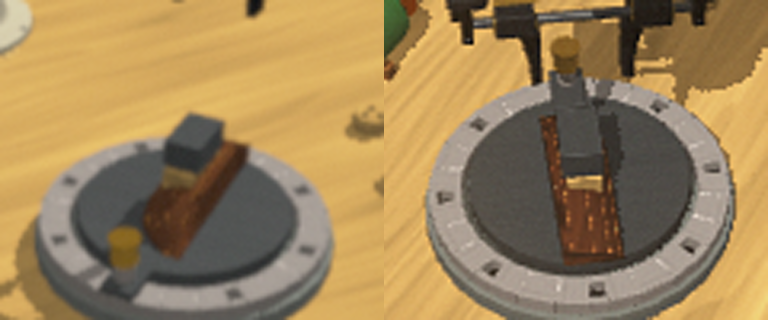

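Both views show the weight flat on the pad, centred and in line with the hull. The knob is down and the gripper is clear. I'm handing in.

```bash
python3 -c "
from station import r
print(r.finish_job())"
```

```text
the job is handed in; nothing more can be done
None
```

I turned the hull one hole towards the walnut rack with the pin home, set the bar weight flat on the pad (centred to about 1 mm, along the hull), and handed the job in at about 14.5 s of the 54 s; no verdict came back.

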